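# Press a bottle lid home through the guard window

### The arm

A 7-joint arm with a two-finger parallel gripper is mounted at the origin on a cart in front of the work surface, level with it; the furniture and walls round the work are solid. World frame = base frame: x ahead of the robot, y to its left, z up, the work surface at z = 0. Lengths are in mm, angles in rad, forces in N, time in s.
With the tool pointing down it reaches from about 400 to 875 mm from the base axis. Payload 4.4 kg.
Tool frame: the origin (TCP) lies at the very end of the fingers, on their centre line; the grasp point (between the pads) lies 19 mm behind it; y points along the fingers, z is the direction in which the jaws open and shut, and the axes are right-handed (so a half turn about y gives the same grasp; the last joint's range is limited). The gripper opens to 85 mm and grips with 20 to 120 N. Pads are 22 mm wide; open, the fingers measure 114 mm over their backs; the gripper's body (76 mm by 85 mm) begins 54 mm behind the grasp point. The pads swing forward as they close: fully open they stand 13 mm farther back than shut.
Start: joints at [-1.39, 0.628, 0.038, 1.517, -0.027, 0.996, -0.02], TCP at [158.771, 630.325, 231.313] pointing down, gripper open.
Joint ranges: [-3.06, 3.06], [-0.37, 2.12], [-1.25, 1.32], [0.18, 2.47], [-1.1, 4.24], [0.23, 1.98], [-2.94, 2.94]. Speed limits (rad/s): [2.57, 2.57, 3.14, 3.14, 3.14, 3.14, 3.14].

### API

Orientations are given as [roll, pitch, yaw] about the fixed x, y, z axes, in that order (R = Rz(yaw) Ry(pitch) Rx(roll)).
In Python, from cell import ctrl, imaging, finish_job gives the robot as it stands.
- The arm moves only by the shell command python3 -m inch 'ROWS'. ROWS is JSON, one flat list of numbers, 7 for each row, row after row: the opening, from 0 (shut) to 1 (fully open), then the shift along the tool's x, y, z in cm, then the turn, a rotation vector about the tool's x, y, z in degrees. A call has 1 to 12 rows; each row is the pose to reach, as a shift and turn from the pose commanded when the call began, along the tool's axes at that moment; what a row does not reach only later rows make up. A row lasts 1/10 s, in which the tool goes at most 50 mm and 8.59 degrees, less where a joint would pass 70% of its speed; a pose out of reach is approached as far as the arm can. A call with a gripper value outside its range is refused whole. The fingers move at their own pace and stop on an object; the grip force is fixed at half the most. Time passes only in rows, so rows that repeat a pose let the fingers close. It gives the time, the measured TCP pose, the force and the opening at its end, in the units of the state.
- ctrl.read_state(): the state, without advancing time (a new reading comes with each control period).
- imaging.get_image(name): name is "scene" or "top" or "wrist"; returns a dict with "img" (480x640x3 uint8, red, green, blue), "fx", "fy", "cx", "cy" (pixels), "R" (3x3) and "t" (3): a world point X has camera coordinates R X + t. Camera axes: x right, y down, z forward; pixel columns grow to the right and rows downward; lengths in mm; the calibration is good to about 2 mm. A picture is of the moment at which its call begins. There is no depth.
- finish_job(): hands the job in, once; it reports no verdict.
The state is a dict: "clock": time; "qpos": joint angles; "qd": joint speeds; "tau": joint torques, N m; "eef_pos": TCP position; "tool_rot": TCP orientation; "force": force on the tool from outside, world axes, zero at the start; "torque": the same for the moment, N m; "width": finger opening in mm.
Only numpy, scipy, OpenCV 4.12 (cv2) and the standard library are available. Lean on these libraries where they do the work, as an engineer would, in place of code of your own. Each camera call takes 0.05 s, during which the arm holds its last target.

### The job

Push the sled by its black upright plate, gently, all the way in until it stops under the press head, so that the weighing bottle stays upright in its seat. Then reach down through the window of the yellow guard, without touching the guard, press the red lever pad all the way down to its stop and finish while still holding it down. Nothing is to be picked up; leave the other bottles and the dish where they are, and do not press the lever before the sled is home.

Things in the scene. Friction and masses are not known exactly. Their poses are not given: they have to be found in the camera images.
- press: Blue bench press, fixed (place and yaw vary). Origin on the worktop; x runs to the back of the press along the slideway, y left, z up. Grey base plate 12 mm high, x -215 to +112, y -135 to +115 mm. Slideway along x at y +50 mm between two rails 63 mm apart, 14 mm above the base. Blue column behind (front at x +34 mm) stops the sled. Nothing on the press is higher than 153 mm.
- sled: Loose aluminium sled, about 250 g, 154 x 60 x 12 mm, that slides along x of the press between the rails. Origin: centre of the underside of its bottle seat (round, 44 mm wide, 5 mm deep); axes as the press. It reaches 34 mm ahead (+x) and 120 mm behind its origin. It starts 35 to 60 mm short of home.
- push_face (a point): Centre of the rear (-x) face of the black upright push plate at the sled's rear end, 40 mm above the worktop; the plate is 44 mm wide, 6 mm thick, its top 56 mm above the worktop. Push along +x of the press; it takes about 1 to 4 N. When the sled is home it is at x -120, y +50 mm in the press frame. The base plate, 12 mm high, lies below and behind it.
- home (a point): Point of the press where the sled's origin lies when it is home: under the ram, at x 0, y +50 mm in the press frame, 12 mm above the worktop. The blue head overhangs it from x -35 mm backwards, y +15 to +85 mm, 105 to 150 mm high.
- bottle: Clear glass weighing bottle with lid, 42 mm wide, 58 mm tall, 45 g, standing loose in the sled's seat. Origin: centre of its underside, z up along its axis.
- guard: Yellow guard fixed to the press, not to be touched: a level plate 6 mm thick, 130 x 130 mm, its top 150 mm above the worktop, on four posts, with fence bars at the front and right and a rectangular window in its middle. Screw heads on it reach 153 mm. Its frame is that of the press (same origin and axes).
- window (a point): Centre of the guard's window, at the plate's top face, 150 mm above the worktop; at x -20, y -60 mm in the press frame. The window is 80 mm along the press's x and 90 mm along its y: shut fingers pointing down fit, wide open ones do not.
- paddle (a point): Centre of the top of the round red pad (40 mm wide) at the end of the press lever, right below the window's centre; with the lever up it is 132 mm above the worktop, 18 mm below the top of the guard plate. Pressed fully it comes down by about 22 mm, tilting forward by 14 degrees, and hardly moves sideways.
- lever (a joint): Angle of the press lever: 0 up (at rest), 0.25 rad fully down at its stop. The lever is 90 mm long, hinged behind the window; a spring brings it back, taking about 4 N at the pad at first and 8 to 9 N fully down.
- spare_bottle: Bystander: a second clear weighing bottle, 42 mm wide, 58 mm tall, loose, standing on the worktop to the right of the press. Origin: centre of its underside.
- petri: Bystander: closed petri dish, 60 mm wide, 15 mm high, loose, on the worktop to the right. Origin: centre of its underside.
- media: Bystander: media bottle with orange screw cap, 71 mm wide, 156 mm tall, loose, on the worktop to the right. Origin: centre of its underside.
Things that resemble listed ones, but are neither listed nor needed, are in the scene too. Of the things like the sled, leave any that is blue; of the rest the larger one is meant. What is shaped like the bottle but turquoise is not meant.

How it is judged (in metres and radians):
On the way, in this order (a step that is already met when the one before it is completed fails the run):
1. the sled is home under the head, the lever still up (x of sled in the frame of press above -0.005 m and angle between bottle's own z axis and vertical below 0.1 rad and horizontal distance between bottle and sled below 0.006 m and value of joint lever below 0.05 rad), for 0.2 s.
2. the lever is pressed fully down by the fingers (x of sled in the frame of press above -0.005 m and value of joint lever above 0.225 rad and contact force between lever and the fingers above 1 N), for 0.2 s.
At the end, for the whole second after the job is handed in: The fingers hold the lever down (over 0.225 of 0.25 rad, over 1 N), the sled is within 5 mm of its stop, the bottle upright (within 0.1 rad) and centred in its seat within 6 mm, and the bystanders within 20 mm of where they were (all of step 2 and angle between bottle's own z axis and vertical below 0.1 rad and horizontal distance between bottle and sled below 0.006 m and distance of each of spare_bottle, petri, media from where it was at the start of the episode below 0.02 m); the arm keeps its last pose, push and grip.
It fails at once if the guard is touched (over 0.5 N) (contact force between guard and anything else above 0.5 N).
It fails at once if the lever is pressed while the sled is not home (value of joint lever above 0.08 rad and x of sled in the frame of press below -0.008 m).
It fails at once if the sled is lifted over 8 mm (height (world z) of sled above 0.02 m).
It fails at once if the bottle is lifted over 10 mm or tipped (height (world z) of bottle above 0.029 m or angle between bottle's own z axis and vertical above 0.3 rad).
It fails at once if a bystander is moved over 20 mm (distance of any of spare_bottle, petri, media from where it was at the start of the episode above 0.02 m).
It also fails if it takes over 38 s, if anything falls off the work surface, if the arm or the gripper's body presses on something with over 40 N, if the wrist force passes 120 N, or if a joint passes its speed limit or range.

## Working session

There is one attempt and no reset: what is moved stays moved. The work goes in short steps, Python scripts to look and compute and a shell command to move; the robot and the scene stay as the last step left them, time stands still between calls to the robot, and variables do not carry over. Pictures are saved under pics/ and viewed, and the job is handed in when it is done.

```bash
ls; mkdir -p pics; python3 - <<'E'
from cell import ctrl, imaging
import cv2
s=ctrl.read_state()
for k in s: print(k,s[k])
for n in ["scene","top","wrist"]:
    d=imaging.get_image(n)
    cv2.imwrite(f"pics/{n}0.png",d["img"][:,:,::-1])
    print(n,d["fx"],d["fy"],d["cx"],d["cy"],d["R"],d["t"])
E
```

```text
pics
clock 0.0
qpos [-1.38980338  0.62937822  0.03844387  1.51839692 -0.02699104  0.99629324
 -0.01997254]
qd [-1.92364504e-03 -2.15047401e-03  2.66322518e-04  9.30310289e-04
 -1.80224702e-04  1.44958286e-03 -9.96366516e-05]
tau [-5.53980335e-04 -5.63407195e+01  1.22596655e+00 -1.93456417e+01
  1.09462984e-02  1.02675083e-02  1.06324259e-05]
eef_pos [158.61141301 629.68793494 230.3590893 ]
tool_rot [-1.57275356e+00 -3.67471785e-05 -2.46762779e-01]
force [ 0.68172597 -0.44214819 -0.12456509]
torque [-0.01737112 -0.04587733 -0.06028011]
width 85.45741073719091
scene 444.68951249092214 444.68951249092214 324.0478618238003 235.88919681036603 [[-0.71474281 -0.69930536  0.01071155]
 [-0.30610131  0.29901442 -0.90382098]
 [ 0.62884395 -0.64927836 -0.42777669]] [336.48835184 312.27215297 502.61170728]
top 531.9972351160266 531.9972351160266 309.0990720588379 233.34202100791074 [[ 0.01446472 -0.99988123  0.00531935]
 [-0.99246613 -0.01500434 -0.12159706]
 [ 0.12166244 -0.00352041 -0.99256529]] [-115.01372905  594.04577974 1342.04615869]
wrist 372.5103409908978 372.5103409908978 320.5005874583226 233.26301724556347 [[ 0.24360802  0.9698714  -0.00214472]
 [ 0.9195686  -0.23026912  0.31838612]
 [ 0.30829973 -0.07953363 -0.94795869]] [-648.77875897  -41.02904339  380.97365648]
```

View pics/scene0.png

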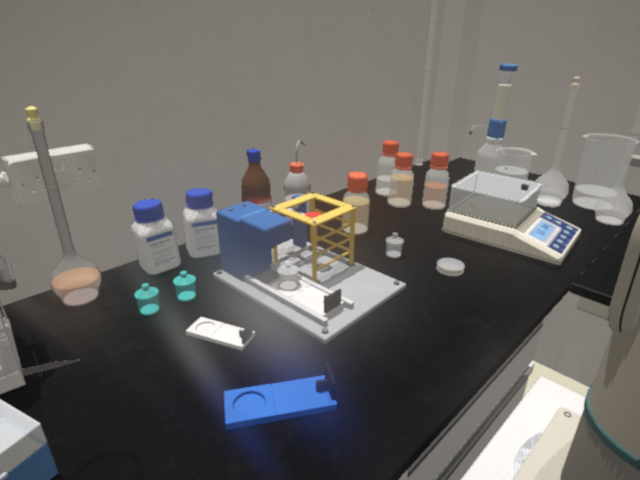

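View pics/top0.png

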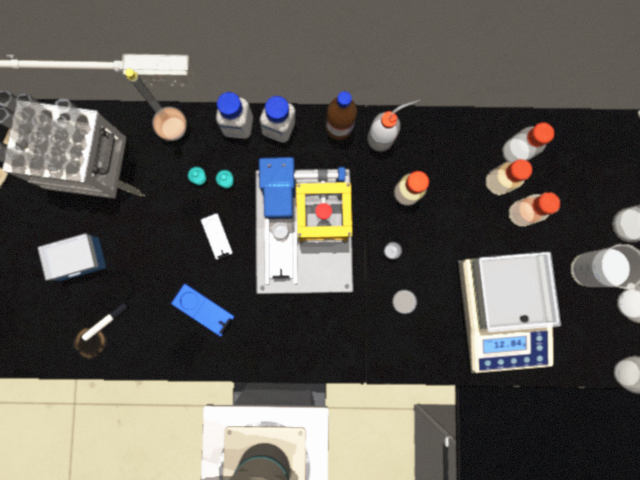

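View pics/wrist0.png

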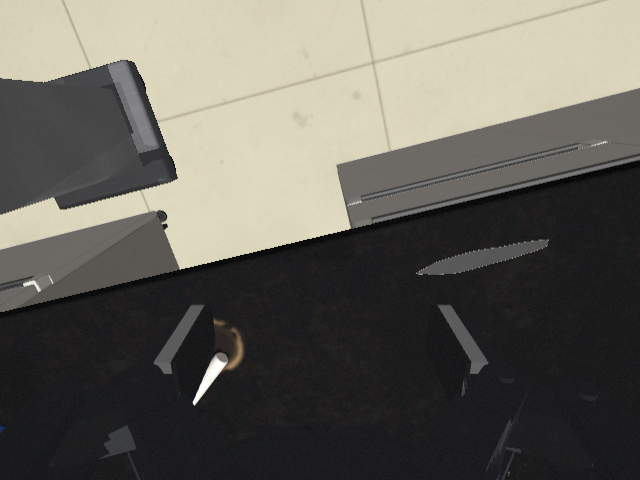

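```bash
python3 - <<'E'
import cv2
a=cv2.imread("pics/top0.png")[145:305,245:365]
cv2.imwrite("pics/top0c.png",cv2.resize(a,None,fx=3.75,fy=3.75,interpolation=cv2.INTER_CUBIC))
a=cv2.imread("pics/scene0.png")[190:340,205:415]
cv2.imwrite("pics/scene0c.png",cv2.resize(a,None,fx=3.8,fy=3.8,interpolation=cv2.INTER_CUBIC))
E
```

```text
(no output)
```

View pics/top0c.png

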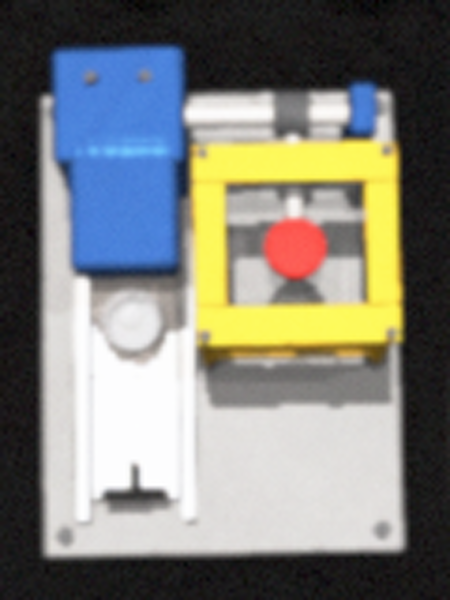

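View pics/scene0c.png

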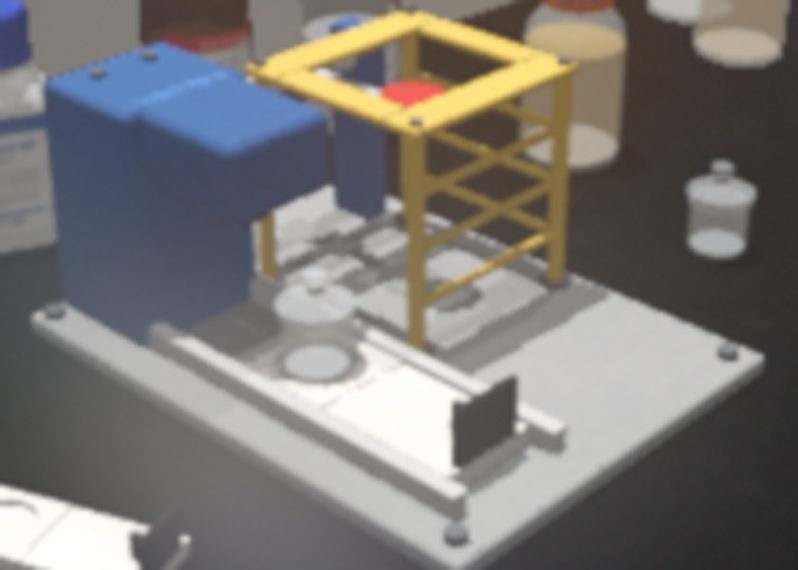

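```bash
cat > h.py <<'E'
import numpy as np
from scipy.optimize import least_squares
C={"scene":(444.6895,324.0479,235.8892,[[-0.71474281,-0.69930536,0.01071155],[-0.30610131,0.29901442,-0.90382098],[0.62884395,-0.64927836,-0.42777669]],[336.48835184,312.27215297,502.61170728]),
"top":(531.9972,309.0991,233.342,[[0.01446472,-0.99988123,0.00531935],[-0.99246613,-0.01500434,-0.12159706],[0.12166244,-0.00352041,-0.99256529]],[-115.01372905,594.04577974,1342.04615869])}
def proj(n,X):
    f,cx,cy,R,t=C[n]; c=np.asarray(X,float)@np.array(R).T+np.array(t)
    return np.stack([f*c[...,0]/c[...,2]+cx,f*c[...,1]/c[...,2]+cy],-1)
def ray(n,uv,z):
    f,cx,cy,R,t=C[n]; R=np.array(R);t=np.array(t)
    d=R.T@np.array([(uv[0]-cx)/f,(uv[1]-cy)/f,1]); o=-R.T@t
    return o+d*(z-o[2])/d[2]
def crop(n,p):
    p=np.asarray(p,float)
    if n=="top": return (p+.5)/3.75-.5+[245,145]
    return (p+.5)/3.8-.5+[205,190]
def W(P,X):
    x,y,a=P; X=np.asarray(X,float); c,s=np.cos(a),np.sin(a)
    return np.stack([x+c*X[...,0]-s*X[...,1],y+s*X[...,0]+c*X[...,1],X[...,2]],-1)
E
cat > fit.py <<'E'
from h import *
obs=[("top",(45,554),(-215,115,12)),("top",(405,551),(-215,-135,12)),("top",(392,93),(112,-135,12)),("top",(41,95),(112,115,12)),
("top",(191,143),(45,5,150)),("top",(397,141),(45,-125,150)),("top",(402,341),(-85,-125,150)),
("top",(197,345),(-85,5,150)),
("top",(296,248),(-20,-60,132)),
("scene",(246,70),(45,5,150)),("scene",(417,12),(45,-125,150)),("scene",(577,66),(-85,-125,150)),("scene",(413,132),(-85,5,150)),
("scene",(763,357),(-215,-135,12)),("scene",(450,558),(-215,115,12)),("scene",(33,318),(112,115,12))]
def res(P,sel=None):
    return np.concatenate([proj(n,W(P,X))-crop(n,u) for n,u,X in obs if sel in(None,n)])
for sel in ("top","scene",None):
    r=least_squares(res,[600,0,0],args=(sel,),x_scale=[1,1,.01],loss="soft_l1"); print(sel,r.x,"yawdeg",np.degrees(r.x[2])); print(r.fun.reshape(-1,2).round(1).tolist())
P=r.x
print("window",W(P,(-20,-60,150)),"pad",W(P,(-20,-60,132)),"pushhome",W(P,(-120,50,40)))
for n,p in (("top",(136,491)),):
    w=ray(n,crop(n,p),56); print("plate",w)
    c,s=np.cos(P[2]),np.sin(P[2]); d=w[:2]-P[:2]; print("press frame",c*d[0]+s*d[1],-s*d[0]+c*d[1])
E
python3 fit.py
```

```text
top [ 6.58584350e+02 -7.96620330e+01  3.09454015e-02] yawdeg 1.7730409041091406
[[-0.3, 0.7], [-0.2, -0.1], [0.0, -0.7], [0.2, 0.1], [0.7, 0.2], [-0.2, -0.1], [-0.1, 0.2], [-0.1, 0.0], [0.1, -0.3]]
scene [ 6.59907384e+02 -7.93022924e+01  1.99791275e-02] yawdeg 1.1447196814336147
[[-0.0, -1.3], [-1.4, -1.0], [0.6, -0.4], [0.5, 0.0], [0.5, 0.1], [-0.0, 2.6], [-0.8, -1.6]]
None [ 6.59212328e+02 -7.93180898e+01  2.58077292e-02] yawdeg 1.478673960627677
[[-0.8, 0.2], [-0.8, -0.1], [0.1, -0.7], [0.3, -0.3], [0.7, -0.1], [-0.2, -0.1], [-0.4, 0.2], [-0.5, -0.3], [-0.1, -0.5], [0.1, -1.2], [-1.5, -1.0], [0.7, -0.5], [0.9, 0.0], [0.8, -0.1], [1.1, 2.6], [-0.7, -1.2]]
window [ 640.76727996 -139.81420706  150.        ] pad [ 640.76727996 -139.81420706  132.        ] pushhome [537.96204497 -32.43132361  40.        ]
plate [484.63686224 -36.38752344  56.        ]
press frame -173.4095145909405 47.421166695628855
```

```bash
cat > go.py <<'E'
import sys,numpy as np
from scipy.spatial.transform import Rotation as Ro
from cell import ctrl
def st():
    s=ctrl.read_state(); p=np.array(s["eef_pos"]); R=Ro.from_euler("xyz",s["tool_rot"])
    print("t",round(s["clock"],2),"p",p.round(1),"rot",np.array(s["tool_rot"]).round(4),"F",np.array(s["force"]).round(2),"w",round(s["width"],1),"q",np.array(s["qpos"]).round(2)); return p,R
def rows(p,R,x,y,z,yaw,tilt=0):
    # tilt: gripper leans back (-tool x) so the fingers point forward/down
    Rt=Ro.from_euler("z",yaw)*Ro.from_euler("y",-tilt)*Ro.from_euler("x",-np.pi/2)
    d=R.inv().apply(np.array([x,y,z])-p)/10
    print("row", d.round(2), np.degrees((R.inv()*Rt).as_rotvec()).round(2), "fingers dir",Rt.apply([0,1,0]).round(2))
if __name__=="__main__":
    p,R=st()
    for a in sys.argv[1:]: rows(p,R,*map(float,a.split(",")))
E
python3 go.py 440,330,250,0.028 440,-37,200,0.028 440,-37,200,0.028,0.4
```

```text
t 0.15 p [158.7 629.9 230.6] rot [-1.5723 -0.     -0.2468] F [-0.21 -0.1   0.26] w 85.5 q [-1.39  0.63  0.04  1.52 -0.03  1.   -0.02]
row [ 34.61  -1.91 -22.21] [ 8.000e-02 -1.575e+01 -1.000e-02] fingers dir [-0.  0. -1.]
row [ 43.58   3.15 -57.79] [ 8.000e-02 -1.575e+01 -1.000e-02] fingers dir [-0.  0. -1.]
row [ 43.58   3.15 -57.79] [  3.23 -15.52 -22.78] fingers dir [ 0.39  0.01 -0.92]
```

```bash
python3 -m inch '[0,34.6,-1.9,-22.2,0,-15.7,0, 0,34.6,-1.9,-22.2,0,-15.7,0, 0,34.6,-1.9,-22.2,0,-15.7,0, 0,34.6,-1.9,-22.2,0,-15.7,0, 0,34.6,-1.9,-22.2,0,-15.7,0, 0,34.6,-1.9,-22.2,0,-15.7,0, 0,34.6,-1.9,-22.2,0,-15.7,0, 0,34.6,-1.9,-22.2,0,-15.7,0, 0,34.6,-1.9,-22.2,0,-15.7,0]'; python3 go.py 440,-37,180,0.028 440,-37,180,0.028,0.4
```

```text
clock: 1.05
eef_pos: [445.0, 324.1, 250.5]
tool_rot: [-1.574, -0.003, 0.017]
force: [-0.5, 0.4, -1.0]
width: -0.2
t 1.05 p [445.  324.1 250.5] rot [-1.5742 -0.0028  0.0174] F [-0.53  0.4  -0.97] w -0.2 q [-0.67  0.46 -0.01  1.77  0.01  0.9   0.89]
row [ -1.15   7.17 -36.07] [ 0.2  -0.61  0.16] fingers dir [-0.  0. -1.]
row [ -1.15   7.17 -36.07] [  0.32  -0.56 -22.76] fingers dir [ 0.39  0.01 -0.92]
```

```bash
python3 -m inch '[0,-1,7,-36.7,0,0,-22.9, 0,-1,7,-36.7,0,0,-22.9, 0,-1,7,-36.7,0,0,-22.9, 0,-1,7,-36.7,0,0,-22.9, 0,-1,7,-36.7,0,0,-22.9, 0,-1,7,-36.7,0,0,-22.9, 0,-1,7,-36.7,0,0,-22.9, 0,-1,7,-36.7,0,0,-22.9, 0,-1,7,-36.7,0,0,-22.9, 0,-1,7,-36.7,0,0,-22.9]'; python3 - <<'E'
from cell import imaging
import cv2,numpy as np
for n in ["scene","top","wrist"]:
    d=imaging.get_image(n); cv2.imwrite(f"pics/{n}1.png",d["img"][:,:,::-1])
    if n=="wrist": print(repr(d["R"]),d["t"]); np.savez("w1.npz",**d)
E
python3 go.py
```

```text
clock: 2.05
eef_pos: [442.8, -6.5, 184.8]
tool_rot: [-1.573, -0.396, 0.03]
force: [0.3, -0.7, -1.1]
width: -0.1
array([[-0.0109014 ,  0.99992546, -0.00549927],
       [ 0.75399966,  0.01183228,  0.65676823],
       [ 0.65678434,  0.00301324, -0.75407245]]) [  20.29832253 -420.02329293   10.29860665]
t 2.2 p [442.  -10.4 184.1] rot [-1.5735 -0.3937  0.018 ] F [ 0.12  1.34 -0.04] w 0.1 q [ 0.41  0.37 -0.61  2.46  1.67  0.25 -0.16]
```

View pics/wrist1.png

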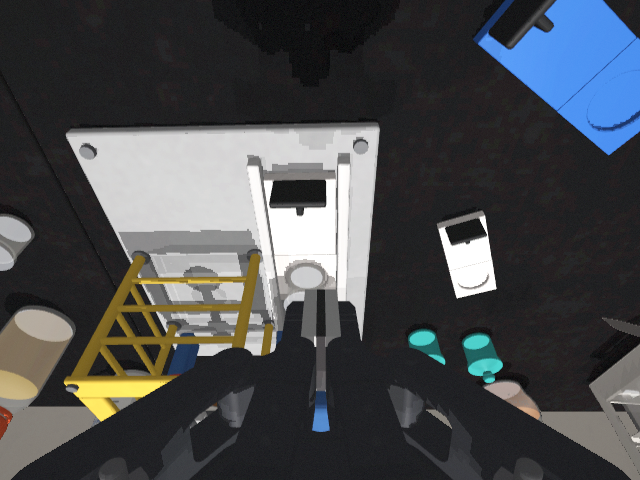

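View pics/scene1.png

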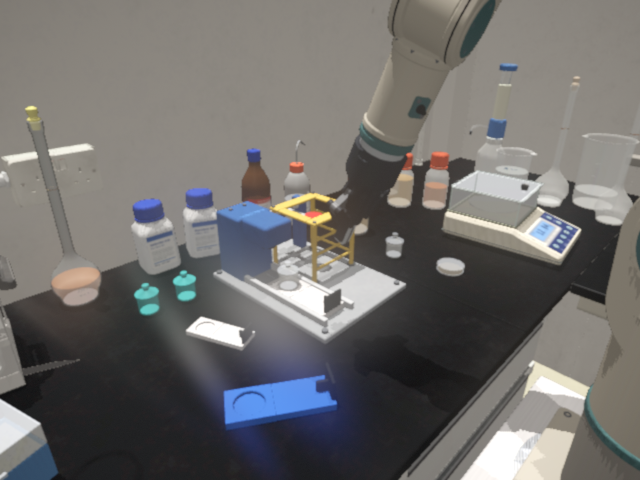

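```bash
cat > wr.py <<'E'
import numpy as np,sys
d=np.load(sys.argv[1]); R=d["R"];t=d["t"];f=float(d["fx"])
def ray(u,v,z):
    o=-R.T@t; r=R.T@np.array([(u-d["cx"])/f,(v-d["cy"])/f,1]); return o+r*(z-o[2])/r[2]
P=(659,-79.5,0.028)
for a in sys.argv[2:]:
    u,v,z=map(float,a.split(",")); w=ray(u,v,z); q=w[:2]-P[:2]; c,s=np.cos(P[2]),np.sin(P[2])
    print(a,w.round(1),"press",round(c*q[0]+s*q[1],1),round(-s*q[0]+c*q[1],1))
E
python3 wr.py w1.npz 379,124,12 68,132,12 298,207,56 298,207,24 298,180,56 298,180,24 306,277,80 72,388,150 
python3 go.py 450,-33,150,0.028,0.15
```

```text
379,124,12 [434.6  29.5  12. ] press -221.3 115.3
68,132,12 [ 444.5 -213.7   12. ] press -218.2 -128.1
298,207,56 [482.2 -31.9  56. ] press -175.4 52.5
298,207,24 [506.3 -34.3  24. ] press -151.3 49.5
298,180,56 [457.8 -31.2  56. ] press -199.7 53.9
298,180,24 [478.6 -33.5  24. ] press -179.1 51.1
306,277,80 [534.7 -25.8  80. ] press -122.8 57.2
72,388,150 [ 583.8 -199.9  150. ] press -78.5 -118.3
t 2.2 p [442.  -10.4 184.1] rot [-1.5735 -0.3937  0.018 ] F [ 0.12  1.34 -0.04] w 0.1 q [ 0.41  0.37 -0.61  2.46  1.67  0.25 -0.16]
row [-0.61  3.45 -2.26] [ 0.31 -0.57 13.96] fingers dir [ 0.15  0.   -0.99]
```

```bash
python3 - <<'E'
import cv2
a=cv2.imread("pics/wrist1.png")[140:300,220:400]
cv2.imwrite("pics/wrist1c.png",cv2.resize(a,None,fx=4,fy=3.75,interpolation=cv2.INTER_CUBIC))
E
```

```text
(no output)
```

View pics/wrist1c.png

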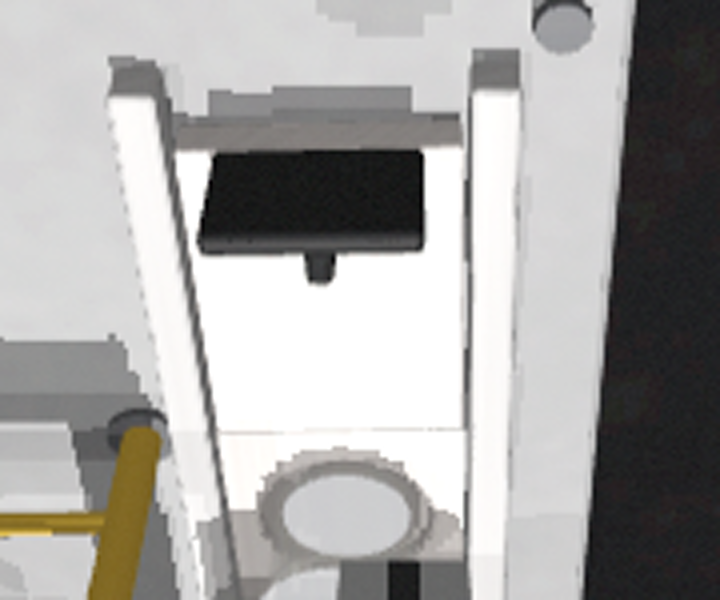

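```bash
python3 -m inch '[0,-0.5,3.5,-2.3,0,-0.5,14, 0,-0.5,3.5,-2.3,0,-0.5,14, 0,-0.5,3.5,-2.3,0,-0.5,14,0,-0.5,3.5,-2.3,0,-0.5,14]'; python3 go.py 457,-32,90,0.028,0.15  457,-32,36,0.028,0.15
```

```text
clock: 2.6
eef_pos: [452.3, -26.3, 151.1]
tool_rot: [-1.577, -0.15, 0.042]
force: [0.6, -0.7, -0.6]
width: -0.1
t 2.6 p [452.3 -26.3 151.1] rot [-1.5768 -0.1501  0.0419] F [ 0.58 -0.74 -0.57] w -0.1 q [ 0.51  0.52 -0.73  2.25  0.85  0.48  0.73]
row [-0.47  6.11 -0.55] [0.22 0.79 0.01] fingers dir [ 0.15  0.   -0.99]
row [-1.28 11.45 -0.52] [0.22 0.79 0.01] fingers dir [ 0.15  0.   -0.99]
```

```bash
python3 -m inch '[0,-0.5,6,-0.5,0,0.5,0, 0,-0.5,6,-0.5,0,0.5,0, 0,-0.5,6,-0.5,0,0.5,0, 0,-0.5,6,-0.5,0,0.5,0]'; python3 go.py 457,-32,36,0.028,0.15
```

```text
clock: 3.0
eef_pos: [457.3, -32.1, 91.2]
tool_rot: [-1.576, -0.154, 0.031]
force: [-0.0, 0.9, 0.8]
width: 0.0
t 3.0 p [457.3 -32.1  91.2] rot [-1.5755 -0.1539  0.0313] F [-0.03  0.94  0.81] w 0.0 q [ 0.36  0.61 -0.5   2.29  1.14  0.31  0.46]
row [-0.87  5.45  0.04] [0.24 0.19 0.22] fingers dir [ 0.15  0.   -0.99]
```

```bash
python3 -m inch '[0,-0.4,2.5,0,0,0,0, 0,-0.8,5.4,0,0,0,0, 0,-0.8,5.4,0,0,0,0, 0,-0.8,5.4,0,0,0,0]'; python3 - <<'E'
from cell import imaging
import cv2,numpy as np
for n in ["scene","top","wrist"]:
    d=imaging.get_image(n); cv2.imwrite(f"pics/{n}2.png",d["img"][:,:,::-1])
    if n=="wrist": np.savez("w2.npz",**d)
a=cv2.imread("pics/scene2.png")[190:340,205:415]
cv2.imwrite("pics/scene2c.png",cv2.resize(a,None,fx=3.8,fy=3.8,interpolation=cv2.INTER_CUBIC))
E
python3 go.py 457,-32,36,0.028,0.15
```

```text
clock: 3.4
eef_pos: [457.6, -33.1, 36.3]
tool_rot: [-1.575, -0.154, 0.03]
force: [0.0, -0.1, 1.4]
width: 0.1
t 3.55 p [458.  -34.   37.3] rot [-1.5759 -0.1554  0.0282] F [ 0.79 -0.26  0.47] w 0.4 q [ 0.29  0.73 -0.41  2.32  1.67  0.27 -0.05]
row [-0.11  0.11  0.21] [0.29 0.01 0.31] fingers dir [ 0.15  0.   -0.99]
```

View pics/scene2c.png

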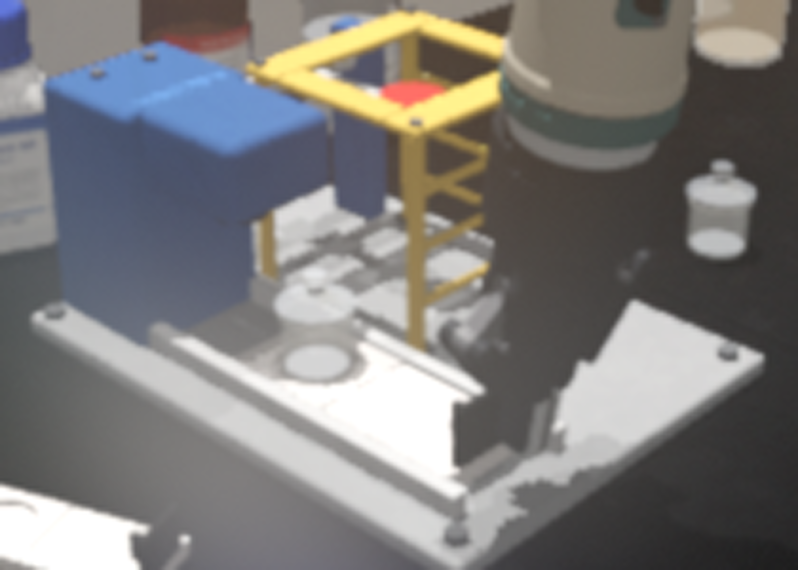

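View pics/wrist2.png

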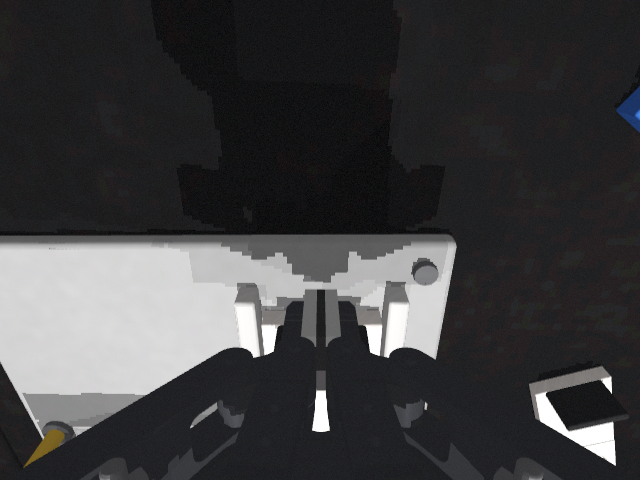

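```bash
python3 -m inch '[0,0.3,0.05,0,0,0,0, 0,0.6,0.1,0,0,0,0, 0,0.9,0.15,0,0,0,0, 0,1.1,0.18,0,0,0,0, 0,1.3,0.2,0,0,0,0, 0,1.5,0.23,0,0,0,0, 0,1.7,0.26,0,0,0,0, 0,1.9,0.3,0,0,0,0, 0,2.1,0.33,0,0,0,0, 0,2.3,0.36,0,0,0,0, 0,2.5,0.39,0,0,0,0]'; python3 go.py 526.5,-30,36,0.028,0.15
```

```text
clock: 4.65
eef_pos: [482.9, -34.0, 36.0]
tool_rot: [-1.576, -0.154, 0.027]
force: [-1.9, -0.1, -0.2]
width: 0.3
t 4.65 p [482.9 -34.   36. ] rot [-1.5758 -0.1536  0.0272] F [-1.92 -0.06 -0.2 ] w 0.3 q [ 0.29  0.74 -0.4   2.25  1.47  0.27  0.16]
row [4.31 0.67 0.29] [ 0.29 -0.04  0.2 ] fingers dir [ 0.15  0.   -0.99]
```

```bash
python3 -m inch '[0,0.2,0.03,0.02,0,0,0, 0,0.4,0.06,0.03,0,0,0, 0,0.6,0.09,0.05,0,0,0, 0,0.8,0.12,0.06,0,0,0, 0,1,0.15,0.08,0,0,0, 0,1.2,0.18,0.1,0,0,0, 0,1.4,0.21,0.12,0,0,0, 0,1.6,0.24,0.14,0,0,0, 0,1.8,0.27,0.16,0,0,0, 0,2,0.3,0.18,0,0,0, 0,2.2,0.33,0.2,0,0,0, 0,2.4,0.37,0.22,0,0,0]';  python3 - <<'E'
from cell import imaging
import cv2,numpy as np
d=imaging.get_image("scene"); cv2.imwrite("pics/scene3.png",d["img"][:,:,::-1])
a=cv2.imread("pics/scene3.png")[190:340,205:415]
cv2.imwrite("pics/scene3c.png",cv2.resize(a,None,fx=3.8,fy=3.8,interpolation=cv2.INTER_CUBIC))
E
python3 go.py 526.5,-30,36,0.028,0.15
```

```text
clock: 5.85
eef_pos: [506.4, -31.6, 36.0]
tool_rot: [-1.577, -0.153, 0.027]
force: [-4.0, -1.3, 1.3]
width: -0.2
t 5.9 p [506.7 -31.5  36.1] rot [-1.5765 -0.1529  0.0268] F [-2.37 -1.47  0.56] w -0.0 q [ 0.31  0.76 -0.44  2.19  1.32  0.31  0.32]
row [1.96 0.31 0.1 ] [ 0.33 -0.07  0.17] fingers dir [ 0.15  0.   -0.99]
```

View pics/scene3c.png

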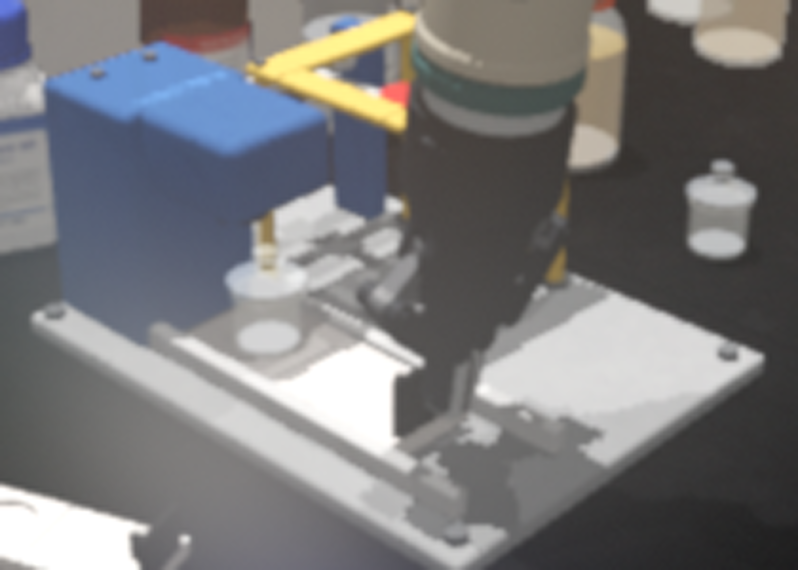

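```bash
python3 -m inch '[0,0.2,0.03,0.02,0,0,0, 0,0.4,0.06,0.03,0,0,0, 0,0.6,0.09,0.05,0,0,0, 0,0.8,0.12,0.05,0,0,0, 0,1,0.15,0.06,0,0,0, 0,1.2,0.18,0.06,0,0,0, 0,1.4,0.21,0.08,0,0,0, 0,1.5,0.23,0.08,0,0,0]'; python3 go.py 526.5,-30,36,0.028,0.15
```

```text
clock: 6.7
eef_pos: [520.9, -31.0, 36.0]
tool_rot: [-1.578, -0.152, 0.026]
force: [-6.0, -3.1, 4.3]
width: 0.2
t 6.7 p [520.9 -31.   36. ] rot [-1.5777 -0.1515  0.0264] F [-5.95 -3.07  4.26] w 0.2 q [ 0.32  0.78 -0.48  2.15  1.25  0.35  0.39]
row [0.55 0.08 0.09] [ 0.41 -0.09  0.09] fingers dir [ 0.15  0.   -0.99]
```

```bash
python3 -m inch '[0,0.1,0.015,0,0,0,0, 0,0.2,0.03,0,0,0,0, 0,0.2,0.03,0,0,0,0]'; python3 go.py; python3 -m inch '[0,0.1,0.015,0,0,0,0, 0,0.2,0.03,0,0,0,0, 0,0.2,0.03,0,0,0,0]'; python3 - <<'E'
from cell import imaging
import cv2,numpy as np
for n in ["scene","top"]:
  d=imaging.get_image(n); cv2.imwrite(f"pics/{n}4.png",d["img"][:,:,::-1])
a=cv2.imread("pics/scene4.png")[190:340,205:415]
cv2.imwrite("pics/scene4c.png",cv2.resize(a,None,fx=3.8,fy=3.8,interpolation=cv2.INTER_CUBIC))
a=cv2.imread("pics/top4.png")[145:305,245:365]
cv2.imwrite("pics/top4c.png",cv2.resize(a,None,fx=3.75,fy=3.75,interpolation=cv2.INTER_CUBIC))
E
python3 go.py 526.5,-30,36,0.028,0.15
```

```text
clock: 7.0
eef_pos: [523.0, -31.0, 36.0]
tool_rot: [-1.578, -0.152, 0.026]
force: [-5.4, -2.5, 3.5]
width: 0.1
t 7.0 p [523. -31.  36.] rot [-1.5776 -0.1516  0.0264] F [-5.39 -2.47  3.46] w 0.1 q [ 0.33  0.78 -0.48  2.15  1.24  0.35  0.4 ]
clock: 7.3
eef_pos: [525.0, -30.9, 36.0]
tool_rot: [-1.578, -0.152, 0.026]
force: [-6.1, -2.5, 4.0]
width: 0.1
t 7.4 p [525.  -30.9  36. ] rot [-1.5775 -0.1516  0.0264] F [-5.45 -2.74  4.36] w -0.1 q [ 0.33  0.78 -0.49  2.14  1.24  0.36  0.4 ]
row [0.15 0.02 0.08] [ 0.4  -0.09  0.09] fingers dir [ 0.15  0.   -0.99]
```

View pics/scene4c.png

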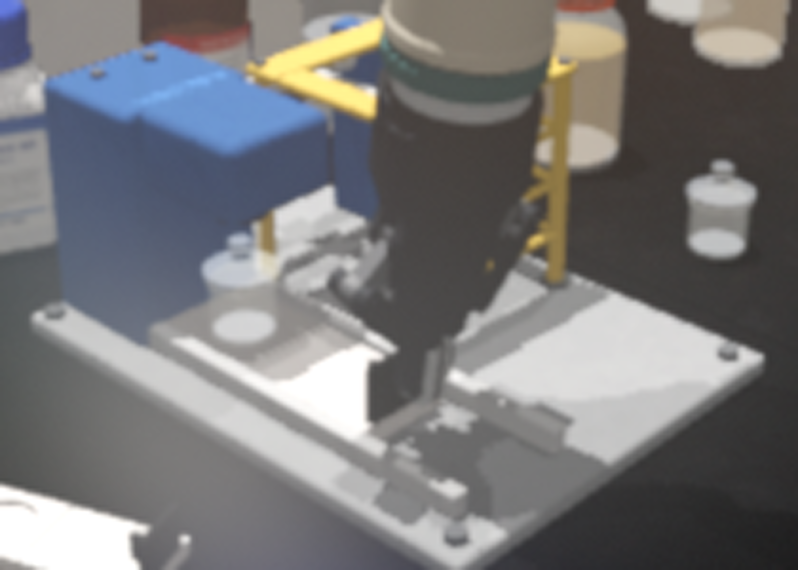

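View pics/top4c.png

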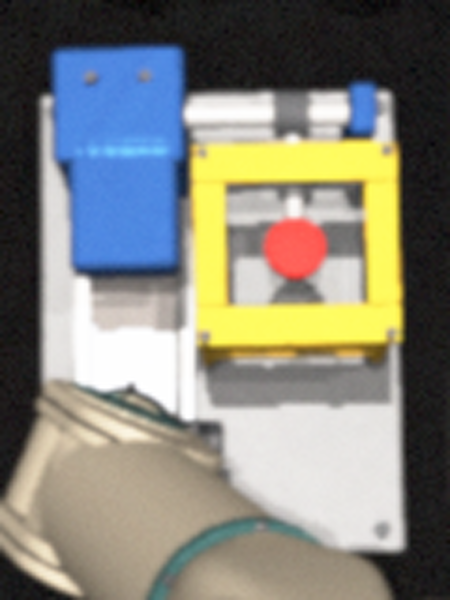

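```bash
python3 - <<'E'
from h import *
for P in ((659.2,-79.3,.0258),(658.6,-79.7,.031)):
  for x in (0,-5,-10):
    print(x,(proj("scene",W(P,[(x,50,17),(x-120,72,56),(x-120,28,56),(x-120,72,24)]))-[205,190]+.5)*3.8-.5)
E
python3 -m inch '[0,0.1,0.015,0,0,0,0, 0,0.2,0.03,0,0,0,0, 0,0.2,0.03,0,0,0,0]'; python3 go.py;
```

```text
0 [[247.9207815  333.73503335]
 [372.27094229 368.80229431]
 [434.42334657 335.42021758]
 [372.91198006 424.03402029]]
-5 [[253.93083948 336.98192957]
 [379.51223075 372.5945871 ]
 [441.63895112 338.96162887]
 [380.03676253 427.96668232]]
-10 [[259.98078415 340.25037432]
 [386.8077368  376.41527387]
 [448.90671274 342.52863879]
 [387.21401146 431.92830422]]
0 [[249.49771133 334.03959233]
 [375.16535735 368.75200359]
 [436.88310206 335.21340752]
 [375.75901048 423.97992733]]
-5 [[255.55074454 337.27082477]
 [382.45467886 372.52315349]
 [444.14107035 338.73397252]
 [382.93086374 427.89061671]]
-10 [[261.64373246 340.52338585]
 [389.79826133 376.32237543]
 [451.45118954 342.27983395]
 [390.15522415 431.82993735]]
clock: 7.7
eef_pos: [525.1, -30.8, 35.8]
tool_rot: [-1.578, -0.149, 0.027]
force: [-10.8, -2.5, 8.0]
width: -0.0
t 7.7 p [525.1 -30.8  35.8] rot [-1.578  -0.1489  0.0267] F [-10.81  -2.53   8.01] w -0.0 q [ 0.33  0.78 -0.49  2.14  1.23  0.36  0.41]
```

```bash
python3 -m inch '[0,-0.2,-0.03,0,0,0,0, 0,-0.5,-0.08,0,0,0,0, 0,-1,-0.15,0,0,0,0, 0,-2,-0.3,0,0,0,0, 0,-3,-0.45,0,0,0,0, 0,-4,-0.6,0,0,0,0, 0,-3,-6,0,0,0,0, 0,-2.3,-11,0,0,0,0, 0,-1.5,-16,0,0,0,0, 0,-0.7,-21,0,0,0,0, 0,-0.7,-21,0,0,0,0]'; python3 - <<'E'
from cell import imaging
import cv2,numpy as np
for n in ["scene","top","wrist"]:
  d=imaging.get_image(n); cv2.imwrite(f"pics/{n}5.png",d["img"][:,:,::-1])
  if n=="wrist": np.savez("w5.npz",**d)
a=cv2.imread("pics/scene5.png")[190:340,205:415]
cv2.imwrite("pics/scene5c.png",cv2.resize(a,None,fx=3.8,fy=3.8,interpolation=cv2.INTER_CUBIC))
E
python3 go.py 640.5,-140,220,0.028
```

```text
clock: 8.8
eef_pos: [490.3, -28.8, 246.1]
tool_rot: [-1.575, -0.158, 0.028]
force: [0.3, -1.0, -0.4]
width: 0.1
t 8.95 p [491.3 -29.6 245.4] rot [-1.5767 -0.1606  0.0268] F [-0.59 -0.06  0.22] w -0.3 q [ 0.69  0.44 -0.94  2.05  0.59  0.74  0.99]
row [ 14.03   4.91 -11.41] [ 0.34 -0.09  9.2 ] fingers dir [-0.  0. -1.]
```

View pics/scene5c.png

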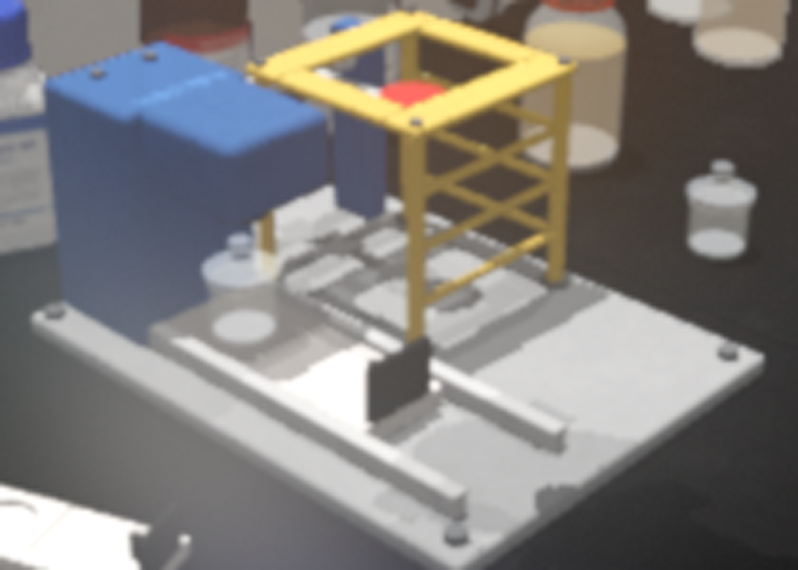

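View pics/wrist5.png

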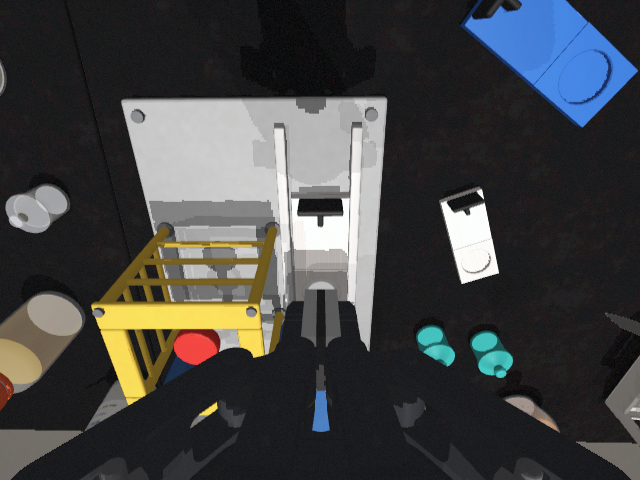

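```bash
python3 -m inch '[0,14,4.9,-11.4,0,0,9.2, 0,14,4.9,-11.4,0,0,9.2, 0,14,4.9,-11.4,0,0,9.2, 0,14,4.9,-11.4,0,0,9.2, 0,14,4.9,-11.4,0,0,9.2, 0,14,4.9,-11.4,0,0,9.2, 0,14,4.9,-11.4,0,0,9.2]'; python3 - <<'E'
from cell import imaging
import cv2,numpy as np
for n in ["scene","wrist"]:
  d=imaging.get_image(n); cv2.imwrite(f"pics/{n}6.png",d["img"][:,:,::-1])
  if n=="wrist": np.savez("w6.npz",**d)
a=cv2.imread("pics/scene6.png")[140:290,205:415]
cv2.imwrite("pics/scene6c.png",cv2.resize(a,None,fx=3.8,fy=3.8,interpolation=cv2.INTER_CUBIC))
E
python3 go.py 640.5,-140,160,0.028
```

```text
clock: 9.65
eef_pos: [636.8, -138.4, 215.4]
tool_rot: [-1.575, 0.009, 0.029]
force: [-0.2, 0.4, -0.2]
width: -0.3
t 9.75 p [ 637.  -138.7  216.4] rot [-1.5761  0.0075  0.0288] F [-0.23  0.21  0.15] w -0.3 q [ 0.63  0.78 -0.85  1.51  0.62  1.15  1.25]
row [ 0.39  5.63 -0.11] [ 0.3   0.04 -0.43] fingers dir [-0.  0. -1.]
```

View pics/scene6c.png

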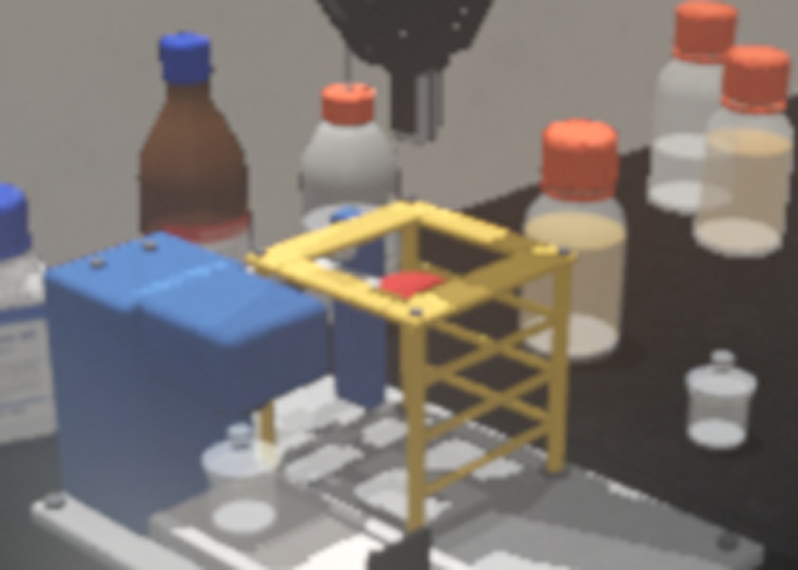

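View pics/wrist6.png

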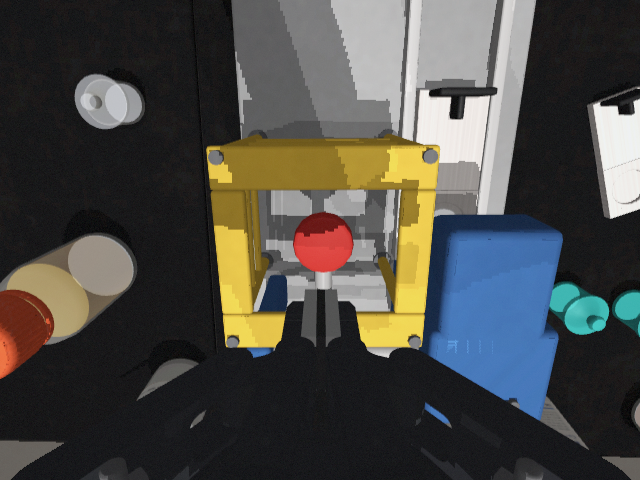

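```bash
python3 wr.py w6.npz 323,242,132 255,190,150 397,190,150 | cat; python3 -m inch '[0,0.3,2.5,-0.1,0.3,0,-0.4, 0,0.3,5,-0.1,0.3,0,-0.4, 0,0.3,5,-0.1,0.3,0,-0.4, 0,0.3,5,-0.1,0.3,0,-0.4]'; python3 go.py 640.5,-140,132,0.028
```

```text
323,242,132 [ 635.3 -137.3  132. ] press -25.3 -57.1
255,190,150 [ 598.8 -177.2  150. ] press -62.9 -95.9
397,190,150 [596.3 -96.5 150. ] press -63.1 -15.2
clock: 10.15
eef_pos: [640.2, -140.7, 166.8]
tool_rot: [-1.571, 0.0, 0.027]
force: [1.1, 0.7, -0.3]
width: -0.2
t 10.15 p [ 640.2 -140.7  166.8] rot [-1.5705e+00  3.0000e-04  2.7300e-02] F [ 1.08  0.71 -0.25] w -0.2 q [ 0.62  0.83 -0.82  1.55  0.67  1.06  1.22]
row [0.04 3.48 0.07] [-0.02 -0.04 -0.01] fingers dir [-0.  0. -1.]
```

```bash
python3 -m inch '[0,-0.1,1,0,0,0,0, 0,-0.1,2,0,0,0,0, 0,-0.1,3,0,0,0,0, 0,-0.1,3.5,0,0,0,0, 0,-0.1,4,0,0,0,0]'; python3 go.py 640,-140,110,0.028;  python3 - <<'E'
from cell import imaging
import cv2
d=imaging.get_image("scene"); cv2.imwrite("pics/s7.png",d["img"][:,:,::-1])
a=cv2.imread("pics/s7.png")[140:290,205:415]
cv2.imwrite("pics/s7c.png",cv2.resize(a,None,fx=3.8,fy=3.8,interpolation=cv2.INTER_CUBIC))
E
```

```text
clock: 10.65
eef_pos: [638.2, -141.4, 125.7]
tool_rot: [-1.571, 0.003, 0.026]
force: [-3.7, -0.4, 6.2]
width: -0.4
t 10.65 p [ 638.2 -141.4  125.7] rot [-1.571   0.003   0.0263] F [-3.69 -0.4   6.19] w -0.4 q [ 0.61  0.88 -0.79  1.58  0.71  0.99  1.19]
row [0.19 1.57 0.13] [ 0.01 -0.09 -0.17] fingers dir [-0.  0. -1.]
```

View pics/s7c.png

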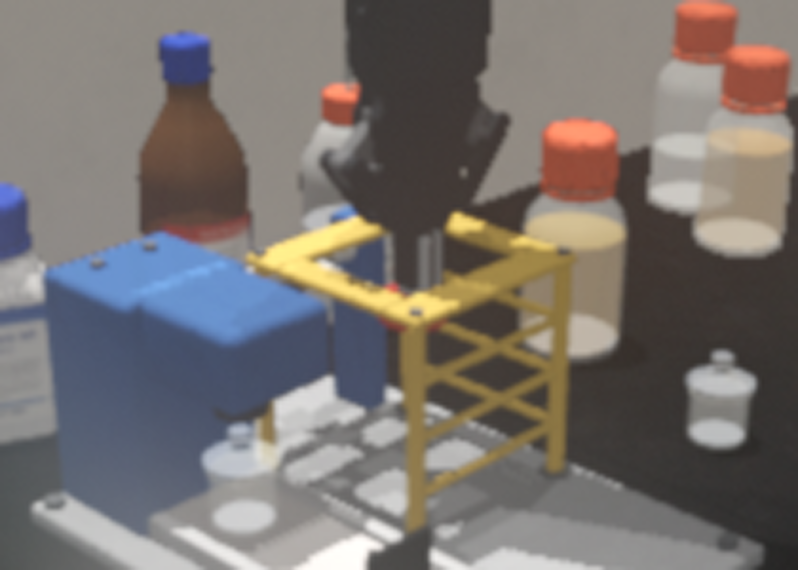

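```bash
python3 -m inch '[0,0,0.4,0,0,0,0, 0,0,0.8,0,0,0,0, 0,0,1.2,0,0,0,0, 0,0,1.4,0,0,0,0, 0,0,1.4,0,0,0,0]'; python3 go.py 640,-140,110,0.028
```

```text
clock: 11.2
eef_pos: [638.6, -141.3, 112.6]
tool_rot: [-1.571, 0.002, 0.026]
force: [-5.3, 0.1, 7.0]
width: -0.3
t 11.2 p [ 638.6 -141.3  112.6] rot [-1.5711  0.0018  0.0264] F [-5.26  0.1   7.  ] w -0.3 q [ 0.6   0.89 -0.78  1.59  0.73  0.97  1.18]
row [0.14 0.26 0.13] [ 0.02 -0.09 -0.1 ] fingers dir [-0.  0. -1.]
```

```bash
python3 -m inch '[0,0,0.2,0,0,0,0, 0,0,0.3,0,0,0,0, 0,0,0.3,0,0,0,0]'; python3 go.py; python3 -m inch '[0,0,0.2,0,0,0,0, 0,0,0.3,0,0,0,0, 0,0,0.3,0,0,0,0]'; python3 go.py 640,-140,110,0.028
```

```text
clock: 11.5
eef_pos: [638.8, -141.4, 110.9]
tool_rot: [-1.572, 0.001, 0.026]
force: [-6.8, -0.4, 12.5]
width: 0.1
t 11.5 p [ 638.8 -141.4  110.9] rot [-1.5718e+00  1.1000e-03  2.6200e-02] F [-6.8  -0.38 12.5 ] w 0.1 q [ 0.6   0.89 -0.78  1.59  0.73  0.97  1.18]
clock: 11.8
eef_pos: [639.0, -141.4, 110.3]
tool_rot: [-1.573, 0.0, 0.026]
force: [-11.8, -1.1, 27.2]
width: -0.1
t 11.8 p [ 639.  -141.4  110.3] rot [-1.573e+00  5.000e-04  2.600e-02] F [-11.79  -1.15  27.23] w -0.1 q [ 0.6   0.89 -0.78  1.59  0.73  0.97  1.17]
row [0.11 0.03 0.13] [ 0.13 -0.12 -0.03] fingers dir [-0.  0. -1.]
```

```bash
python3 -m inch '[0,0,-0.1,0,0,0,0, 0,0,-0.1,0,0,0,0, 0,0,-0.1,0,0,0,0, 0,0,-0.1,0,0,0,0]'; python3 go.py;  python3 - <<'E'
from cell import imaging
import cv2
d=imaging.get_image("scene"); cv2.imwrite("pics/s8.png",d["img"][:,:,::-1])
a=cv2.imread("pics/s8.png")[170:320,205:415]
cv2.imwrite("pics/s8c.png",cv2.resize(a,None,fx=3.8,fy=3.8,interpolation=cv2.INTER_CUBIC))
d=imaging.get_image("wrist"); cv2.imwrite("pics/w8.png",d["img"][:,:,::-1])
E
python3 go.py
```

```text
clock: 12.2
eef_pos: [638.9, -141.4, 110.5]
tool_rot: [-1.573, 0.001, 0.026]
force: [-9.9, -1.0, 22.0]
width: 0.4
t 12.2 p [ 638.9 -141.4  110.5] rot [-1.5726e+00  7.0000e-04  2.6100e-02] F [-9.85 -1.01 21.95] w 0.4 q [ 0.6   0.89 -0.78  1.59  0.73  0.97  1.17]
t 12.3 p [ 638.9 -141.4  110.5] rot [-1.5726e+00  5.0000e-04  2.6000e-02] F [-10.57  -1.08  22.57] w 0.1 q [ 0.6   0.89 -0.78  1.59  0.73  0.97  1.17]
```

View pics/s8c.png

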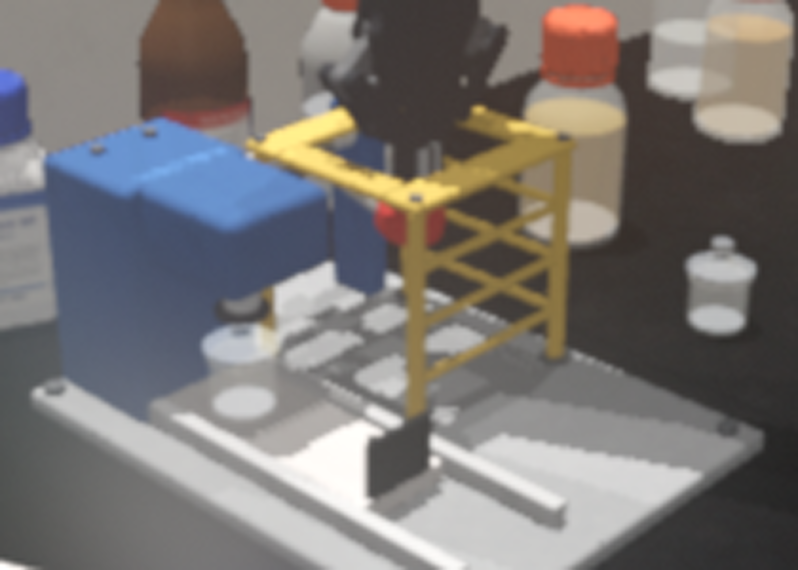

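View pics/w8.png

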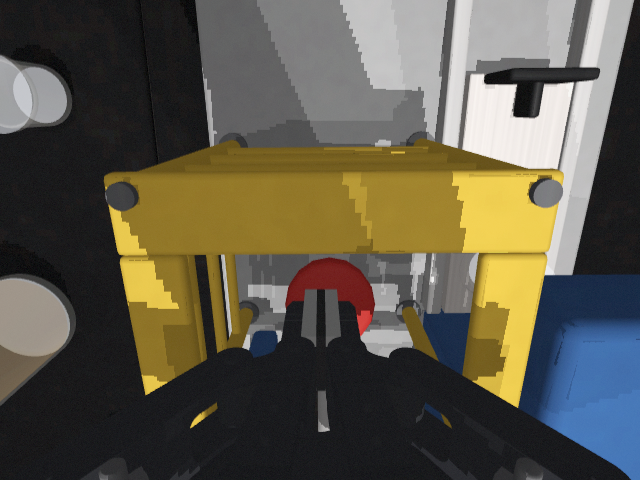

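```bash
python3 -c "
from cell import finish_job; print(finish_job())"
```

```text
the job is handed in; nothing more can be done
None
```

I pushed the sled home by its black plate, then pressed the red lever pad through the guard window. I handed the job in at about 12.3 s with the lever held at its stop. I have not seen the verdict.

- **Sled:** It took several newtons to push, a little above the stated 1 to 4 N. It then stopped dead at TCP x 525 mm with the force rising to about 11 N. In the scene image the push plate sits where the press fit puts it when home, within about 1 mm. The bottle was upright in its seat.
- **Lever:** The TCP stopped at z 110.5 mm, about 22 mm below the pad's rest height. The force jumped from 12 to 27 N with almost no further travel, so I eased off to about 22 N. The ram had come down to the bottle lid.
- **Guard and bystanders:** The last wrist picture shows the fingers clear of the window edges. The spare bottle and media bottle looked undisturbed in the scene pictures. The petri dish was outside my last crops and I did not check it again, but the arm went nowhere near it.

**What disagreed:**
- The wrist camera put the press about 3 to 6 mm nearer in x than the top and scene cameras. I used the top and scene fit, and the sled's stop came within 1.5 mm of it.
- My first push approach, tilted 0.4 rad, ran close to joint limits, so I reduced the tilt to 0.15 rad.

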